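Seat the burr carrier on its grinder drive

ROBOT

A 6-joint arm with a two-finger parallel gripper is mounted at the origin on the work surface. World frame = base frame: x ahead of the robot, y to its left, z up, the work surface at z = 0. Lengths are in m, angles in rad, forces in N, time in s.
With the tool pointing down it reaches from about 0.3 to 0.875 m from the base axis. Payload 6.4 kg.
Tool frame: the origin (TCP) lies between the finger pads; the fingertips stand ahead of it and the grasp point (between the pads) lies 5 mm behind it (robot.nose_length is the z of the fingertips in the tool frame, in m); z points along the fingers, y is the direction in which the jaws open and shut (so a half turn about z gives the same grasp; the last joint's range is limited). The gripper opens to 88 mm and grips with 3 to 60 N. Pads are 18 mm wide; open, the fingers measure 123 mm over their backs; the gripper's body (75 mm by 187 mm) begins 45 mm behind the grasp point.
Start: joints at [1.123, 0.181, 1.607, -0, 1.354, -0.206], TCP at [0.138, 0.558, 0.253] pointing down, gripper open.
Joint ranges: [-2.99, 2.99], [-0.89, 2.07], [0.3, 2.58], [-1.14, 4.28], [0, 2.63], [-3.12, 3.12]. Speed limits (rad/s): [2.57, 2.57, 3.01, 3.14, 3.14, 3.14].

INTERFACE

Orientations are given as a 3x3 rotation matrix whose columns are the frame's x, y, z axes.
In Python, from cell import readout, eyes, robot gives the robot as it stands.
- The arm moves only by the shell command python3 -m inch 'ROWS' [FORCE]. ROWS is text: rows parted by semicolons, each of 5 numbers parted by spaces: the finger opening in mm, from 0 to 88.1, then the shift along the tool's x, y, z in mm, then the turn about the tool's z in rad. In form: claw tx ty tz spin; .... A call has 1 to 20 rows; each row is the pose to reach, as a shift and turn from the pose measured when the call began, along the tool's axes at that moment; what a row does not reach only later rows make up. A row lasts 1/12 s, in which the tool goes at most 41.7 mm and 7.16 degrees, less where a joint would pass 70% of its speed; a pose out of reach is approached as far as the arm can. A call with a gripper value outside its range is refused whole. The fingers move at their own pace and stop on an object; FORCE is the grip in N (left out, the last holds). Time passes only in rows, so rows that repeat a pose let the fingers close. It gives the time, the measured TCP pose, the force and the opening at its end, in the units of the state.
- readout.read_state(): the state, without advancing time (a new reading comes with each control period).
- eyes.capture(name): name is "scene" or "top"; returns the picture (480x640x3 uint8, blue, green, red); there is no depth.
- eyes.camera_model(name): a dict with "fx", "fy", "cx", "cy" (pixels), "eye" and "rotation" of the camera in the world. Camera axes: x right, y down, z forward; pixel columns grow to the right and rows downward; lengths in m; the calibration is good to about 2 mm. A picture is of the moment at which its call begins. camera_model takes no time and is no camera call.
- robot.close_job(): hands the job in, once; it reports no verdict.
Trained networks look in the newest picture that a camera, given by its name, has taken for a name from the list of things; names that differ only in an ending like _2 or _b are one class to them, and where a whole thing is asked for, a point or a joint stands for the part that bears it (a point fixed in the world has none). Each returns a list of dicts, best first, with "conf" (0 to 1); they miss things now and then, are a little off and sometimes report something else, mostly with a low value. They report only what shows in the picture. A call takes as long as a camera call. They do not tell look-alikes from the thing itself.
- eyes.search_frame(label, camera): "rect" ([left, top, right, bottom] in pixels, round what is visible of it).
The state is a dict: "time": time; "qpos": joint angles; "joint_velocities": joint speeds; "joint_torque": joint torques, N m; "tcp_pos": TCP position; "eef_rot": TCP orientation; "wrist_force": force on the tool from outside, world axes, zero at the start; "moment": the same for the moment, N m; "width": finger opening in m.
Only numpy, scipy, OpenCV 4.12 (cv2) and the standard library are available. Lean on these libraries where they do the work, as an engineer would, in place of code of your own. Each camera call takes 0.05 s, during which the arm holds its last target.

TASK

Two coffee-grinder drives stand on the bench, each with a brass burr carrier on its upright spindle. One carrier is not home: its two tabs lie crosswise on top of the slotted flange. Turn that carrier on its spindle until its tabs drop into the slot and it sits fully down, then let go; leave the other, already seated carrier as it is.

Things in the scene. Friction and masses are not known exactly. Their poses are not given: they have to be found in the camera images.
- carrier_mid (a point): Unseated brass carrier, loose, 0.3 kg: round boss 40 mm diameter, 49 mm tall, 20 mm bore; below it two opposite tabs 12 mm wide, 13 mm high, reaching 34 mm from the axis. Grip the boss from above at any yaw. Point: on the axis, half-way up the boss, 37 mm above the tabs' underside. z up, x along the tabs (half a turn makes no difference). Within 10 degrees of the slot it falls home when let go.
- drive_face (a point): Its drive, fixed: grey round body 132 mm wide, steel flange 92 mm wide, top face 100 mm above the bench, with a slot 24 mm wide, 12 mm deep right across it; an 18 mm spindle in the centre rises 66 mm above the face. Point: on the spindle's axis at the flange's top face; x along the slot, z up. carrier_mid is 37 mm above it when the tabs lie on the flange, 25 mm when home.
- carrier2_mid (a point): The other carrier, same shape and size, already home on an identical drive; a bystander. Point: on its axis half-way up its boss, 125 mm above the bench.
Things that resemble listed ones, but are neither listed nor needed, are in the scene too. Leave any purple look-alike of the part that bears drive_face alone.

How it is judged:
By the outcome, as a careful person would: the job done as asked, in the order asked, and still so for the second after the job is handed in, with the robot touching nothing.
It also fails if it takes over 32 s, if anything falls off the work surface, if the arm or the gripper's body presses on something with over 40 N, if the wrist force passes 120 N, or if a joint passes its speed limit or range.

## Working session

There is one attempt and no reset: what is moved stays moved. The work goes in short steps, Python scripts to look and compute and a shell command to move; the robot and the scene stay as the last step left them, time stands still between calls to the robot, and variables do not carry over. Pictures are saved under pics/ and viewed, and the job is handed in when it is done.

```bash
mkdir -p pics; ls
python3 - <<'E'
from cell import readout, eyes, robot
import cv2, numpy as np
for n in("scene","top"):
    im=eyes.capture(n); cv2.imwrite(f"pics/{n}0.png",im)
    m=eyes.camera_model(n); print(n,m)
    for l in("carrier_mid","drive_face"):
        for d in eyes.search_frame(l,n): print(l,d)
s=readout.read_state(); print(s['time'],s['tcp_pos'],s['eef_rot'],s['width'],robot.nose_length)
E
```

```text
pics
scene {'fx': 523.2451057130107, 'fy': 523.2451057130107, 'cx': 319.8238801619774, 'cy': 243.68525120374434, 'eye': array([ 1.21291623, -0.2415298 ,  1.01902405]), 'rotation': array([[ 0.39405165,  0.68474049, -0.61306913],
       [ 0.9190407 , -0.28677314,  0.27041702],
       [ 0.00935372, -0.66999375, -0.74230781]])}
carrier_mid {'rect': [379.0, 241.3, 405.8, 273.6], 'conf': 0.82}
drive_face {'rect': [358.4, 241.6, 413.3, 313.3], 'conf': 0.93}
drive_face {'rect': [391.8, 137.8, 436.9, 206.4], 'conf': 0.8}
top {'fx': 576.6716682816317, 'fy': 576.6716682816317, 'cx': 321.71919606511983, 'cy': 241.00731183069578, 'eye': array([0.22807825, 0.1309842 , 1.17572956]), 'rotation': array([[ 0.00968076, -0.98082148,  0.19466768],
       [-0.99987068, -0.01199476, -0.01071165],
       [ 0.01284121, -0.19453881, -0.98081076]])}
carrier_mid {'rect': [257.3, 156.2, 280.1, 188.1], 'conf': 0.61}
drive_face {'rect': [243.8, 151.1, 302.9, 216.4], 'conf': 0.92}
drive_face {'rect': [109.3, 295.8, 181.6, 360.3], 'conf': 0.78}
0.3 [0.13759467 0.55811589 0.25238834] [[-9.70913428e-01  2.39430657e-01 -2.75196201e-04]
 [ 2.39430782e-01  9.70913259e-01 -5.87339227e-04]
 [ 1.26564623e-04 -6.36145984e-04 -9.99999790e-01]] 0.08787350860128908 0.014
```

View pics/scene0.png

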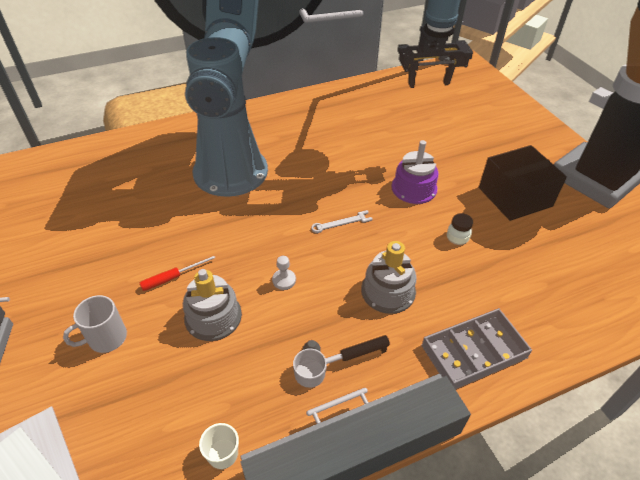

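View pics/top0.png

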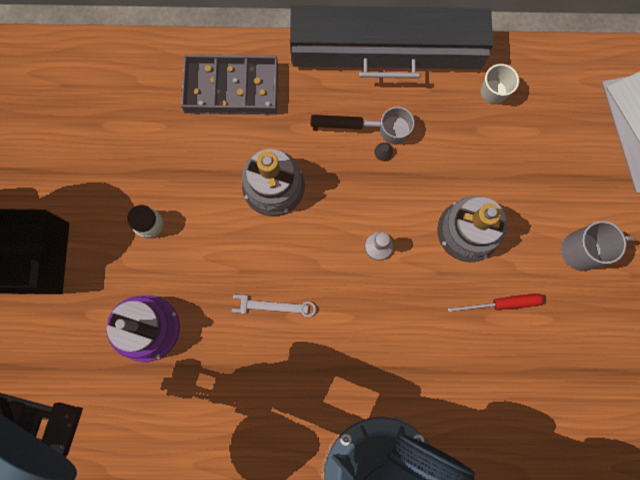

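Run:
```python
import cv2
a=cv2.imread('pics/scene0.png'); b=cv2.imread('pics/top0.png')
cv2.imwrite('pics/sz.png',cv2.resize(a[110:340,320:460],None,fx=2.5,fy=2.5,interpolation=cv2.INTER_CUBIC))
cv2.imwrite('pics/tz.png',cv2.resize(b[140:230,230:320],None,fx=6.5,fy=6.5,interpolation=cv2.INTER_CUBIC))
```

```text
(no output)
```

View pics/sz.png

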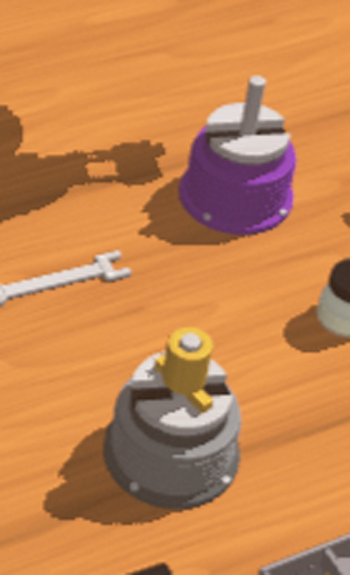

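View pics/tz.png

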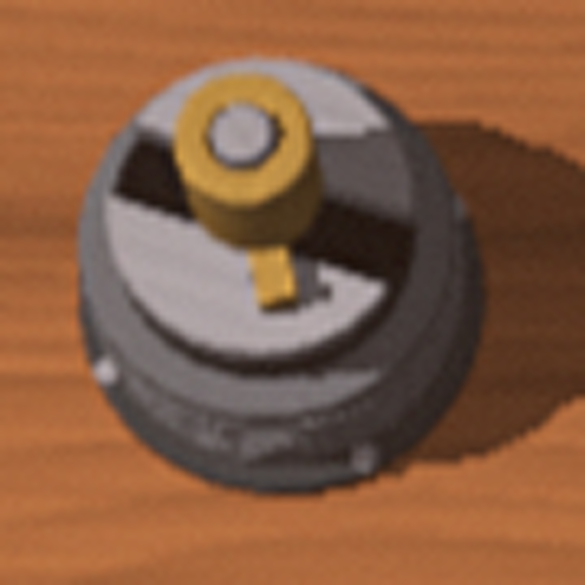

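The scene shows the unseated carrier on the grey drive at top (270,180) and scene (395,255). The seated one is at top (475,225), and the purple look-alike is at top (145,328). I'll measure by overlaying a model.

```bash
cat > h.py <<'E'
from cell import readout, eyes, robot
import cv2, numpy as np
from scipy.optimize import least_squares
M={n:eyes.camera_model(n) for n in("scene","top")}
def proj(n,P):
    m=M[n]; c=(np.atleast_2d(P)-m['eye'])@m['rotation']
    return np.c_[m['fx']*c[:,0]/c[:,2]+m['cx'],m['fy']*c[:,1]/c[:,2]+m['cy']]
def back(n,uv,z):
    m=M[n]; d=m['rotation']@np.array([(uv[0]-m['cx'])/m['fx'],(uv[1]-m['cy'])/m['fy'],1]); return m['eye']+d*(z-m['eye'][2])/d[2]
def circ(x,y,z,r): t=np.linspace(0,2*np.pi,73); return np.c_[x+r*np.cos(t),y+r*np.sin(t),0*t+z]
def box(x,y,z,a,L,w):
    u=np.array([np.cos(a),np.sin(a)]);v=np.array([-u[1],u[0]])
    q=[np.array([x,y])+s*L*u+k*w*v for s,k in((1,1),(1,-1),(-1,-1),(-1,1),(1,1))]
    return np.c_[q,np.full(5,z)]
def overlay(n,im,x,y,slot,tab,dz,roi,f,out):
    x0,y0,x1,y1=roi
    I=cv2.resize(im[y0:y1,x0:x1],None,fx=f,fy=f,interpolation=cv2.INTER_CUBIC)
    tz=.1+dz
    for P,c in((circ(x,y,.1,.046),(255,0,0)),(box(x,y,.1,slot,.0445,.012),(255,0,255)),(circ(x,y,tz+.0615,.02),(0,255,0)),(box(x,y,tz+.013,tab,.034,.006),(0,255,0)),(circ(x,y,.166,.009),(0,0,255))):
        p=(proj(n,P)-[x0,y0]+.5)*f-.5
        cv2.polylines(I,[np.round(p).astype(int)],False,c,1)
    cv2.imwrite(out,I)
E
python3 - <<'E'
from h import *
a=cv2.imread('pics/scene0.png'); b=cv2.imread('pics/top0.png')
Z=lambda p,f,o:((np.array(p)+.5)/f-.5+o)
st=Z((241,133),6.5,[230,140]); ss=Z((190,342),2.5,[320,110])
pt=back("top",st,.166); ps=back("scene",ss,.166); print(pt,ps)
for n,p in(("top1",(112,188)),("top2",(390,287)),("u1",(140,131)),("u2",(415,232))): print(n,back("top",Z(p,6.5,[230,140]),.1))
for n,p in(("t1",(265,308)),("t1",(295,300))): print(n,back("top",Z(p,6.5,[230,140]),.113))
def fit(p): return np.r_[proj("top",[[p[0],p[1],.166]])[0]-st,proj("scene",[[p[0],p[1],.166]])[0]-ss]
r=least_squares(fit,[.4,.2]);print(r.x,r.fun)
x,y=r.x
L=[back("top",Z(p,6.5,[230,140]),.1)[:2] for p in((112,188),(390,287))]
d=L[0]-L[1]; s=np.arctan2(d[1],d[0])
t=back("top",Z((280,304),6.5,[230,140]),.113)[:2]-[x,y]; ta=np.arctan2(t[1],t[0])
print(np.degrees([s,ta]))
overlay("top",b,x,y,s,ta,0,(230,140,320,230),6.5,"pics/ot.png"); overlay("scene",a,x,y,s,ta,0,(350,230,430,320),6.5,"pics/os.png")
E
```

```text
[0.57863318 0.22241338 0.166     ] [0.5802202 0.2192006 0.166    ]
top1 [0.58372777 0.26649531 0.1       ]
top2 [0.55402199 0.18264632 0.1       ]
u1 [0.60174782 0.25872069 0.1       ]
u2 [0.57123237 0.17552367 0.1       ]
t1 [0.54316026 0.21863656 0.113     ]
t1 [0.54572481 0.20988262 0.113     ]
[0.57893779 0.22134033] [ 0.59026315 -0.15045864  0.5762529  -0.68382969]
[  70.49192675 -168.40217855]
```

View pics/ot.png

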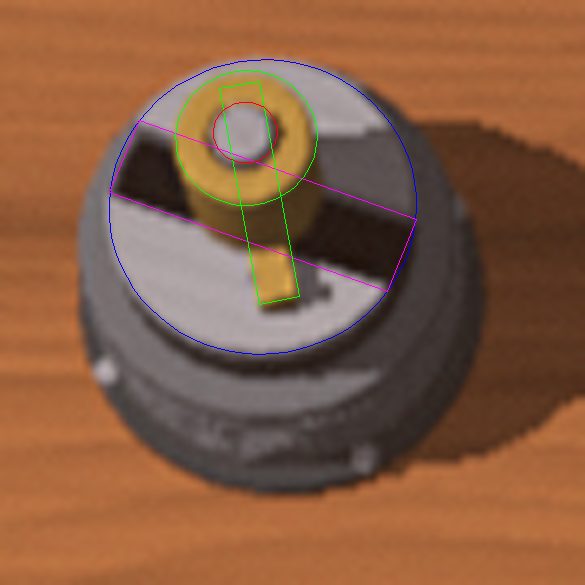

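View pics/os.png

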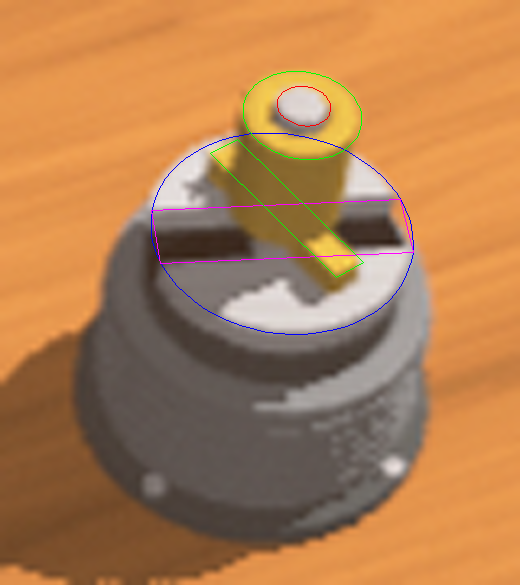

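Run:
```python
from h import *
# black box: top-face near corner in top view ~(68,225), scene top corners (484,158),(533,150),(566,180),(517,186?)
for z in (.05,.1,.15,.2): print(z,[back("top",p,z)[:2].round(3) for p in((68,225),(65,293),(50,210))],[back("scene",p,z)[:2].round(3) for p in((484,155),(533,150),(565,182),(512,186))])
s=readout.read_state();R=s['eef_rot']
print(R.T@(np.array([.579,.2208,.25])-s['tcp_pos'])*1000)
```

```text
0.05 [array([0.478, 0.624]), array([0.342, 0.617]), array([0.508, 0.663])] [array([0.275, 0.699]), array([0.312, 0.849]), array([0.464, 0.839]), array([0.42, 0.69])]
0.1 [array([0.467, 0.602]), array([0.337, 0.595]), array([0.496, 0.639])] [array([0.324, 0.65 ]), array([0.358, 0.793]), array([0.503, 0.783]), array([0.461, 0.642])]
0.15 [array([0.456, 0.58 ]), array([0.332, 0.574]), array([0.483, 0.615])] [array([0.372, 0.602]), array([0.405, 0.737]), array([0.541, 0.728]), array([0.502, 0.594])]
0.2 [array([0.445, 0.558]), array([0.327, 0.552]), array([0.471, 0.592])] [array([0.42 , 0.553]), array([0.451, 0.68 ]), array([0.58 , 0.672]), array([0.543, 0.546])]
[-509.33046964 -221.81698479    2.46498385]
```

```bash
python3 -m inch '88 -36 -16 0 0; 88 -72 -32 0 0; 88 -108 -47 0 0; 88 -144 -63 0 0; 88 -180 -79 0 0; 88 -216 -94 0 0; 88 -252 -110 0 0; 88 -288 -126 0 0; 88 -324 -141 0 0; 88 -360 -157 0 0; 88 -396 -173 0 0; 88 -432 -188 0 0; 88 -468 -204 0 0; 88 -495 -216 0 0; 88 -509 -222 0 0; 88 -509 -222 0 0; 88 -509 -222 0 0' 15
python3 - <<'E'
from h import *
for n in("scene","top"):cv2.imwrite(f"pics/{n}1.png",eyes.capture(n))
s=readout.read_state();R=s['eef_rot']
print(s['time'],s['qpos'],R,R.T@(np.array([.579,.2208,.138])-s['tcp_pos'])*1000)
E
```

```text
time: 1.72
tcp_pos: [0.5783, 0.2207, 0.252]
eef_rot: [[-0.971, 0.241, -0.002], [0.241, 0.971, -0.0], [0.002, -0.001, -1.0]]
wrist_force: [0.4, 0.1, -0.2]
width: 0.0881
1.8167 [ 1.75323787e-01  2.77404937e-01  1.49146850e+00  7.52447171e-05
  1.37394714e+00 -1.15493724e+00] [[-9.71206372e-01  2.38236625e-01 -1.22196446e-03]
 [ 2.38236968e-01  9.71207046e-01 -1.41521500e-04]
 [ 1.15306489e-03 -4.28563689e-04 -9.99999243e-01]] [ -1.96174141  -0.67330775 114.29789803]
```

View pics/scene1.png

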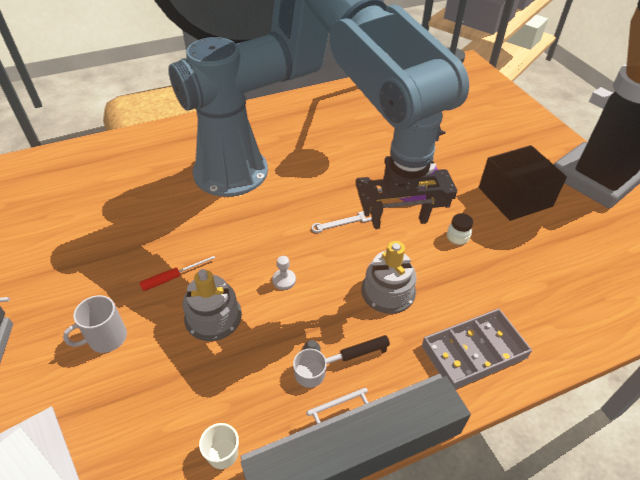

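```bash
python3 -c "
from h import *
print(proj('scene',[.578,.2207,.238]),proj('top',[.578,.2207,.238]))
I=cv2.imread('pics/top1.png');cv2.imwrite('pics/t1z.png',cv2.resize(I[90:260,170:380],None,fx=3.5,fy=3.5))"
```

```text
[[399.84706151 222.62793345]] [[264.2454408  146.42632523]]
```

View pics/t1z.png

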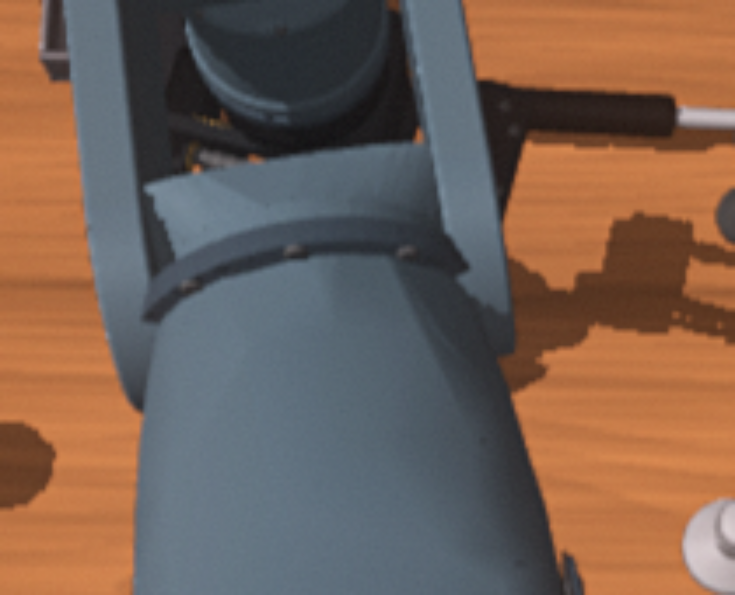

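The top view is blocked by the arm. In the scene view the fingertips straddle (402,220), which agrees with the projected (400,223). I'll descend.

```bash
python3 -m inch '88 -1 0 25 0; 88 -1 0 55 0; 88 -1 0 85 0; 88 -1 0 105 0; 88 -1 0 113 0; 88 -1 0 113 0; 88 -1 0 113 0' 15
python3 - <<'E'
from h import *
I=eyes.capture("scene");cv2.imwrite("pics/s2.png",cv2.resize(I[160:330,310:500],None,fx=3.5,fy=3.5,interpolation=cv2.INTER_CUBIC))
E
```

```text
time: 2.4
tcp_pos: [0.578, 0.2227, 0.1402]
eef_rot: [[-0.972, 0.237, -0.001], [0.237, 0.972, 0.0], [0.001, -0.0, -1.0]]
wrist_force: [-0.4, 0.9, 0.4]
width: 0.0879
```

View pics/s2.png

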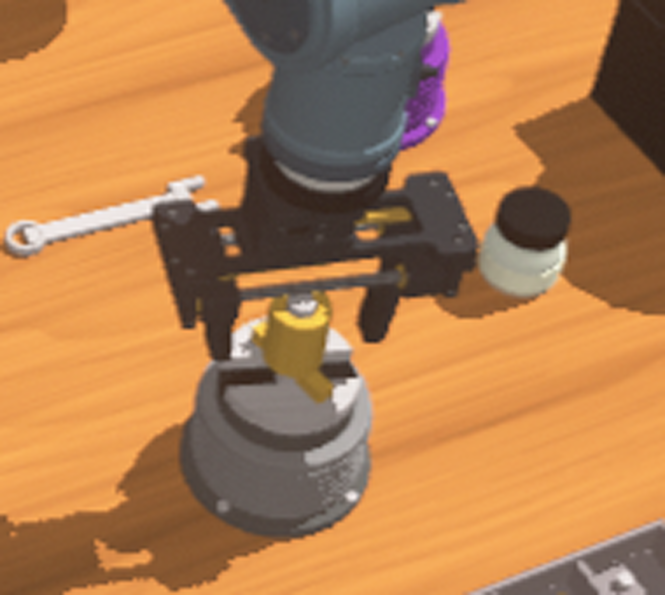

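The fingers straddle the boss, roughly centred. Closing gently.

```bash
python3 -m inch '38 0 -1 1 0; 38 0 -1 1 0; 38 0 -1 1 0; 38 0 -1 1 0; 38 0 -1 1 0; 38 0 -1 1 0; 38 0 -1 1 0; 38 0 -1 1 0' 10
```

```text
time: 3.12
tcp_pos: [0.5787, 0.2219, 0.1401]
eef_rot: [[-0.971, 0.237, 0.001], [0.237, 0.971, 0.001], [-0.001, 0.001, -1.0]]
wrist_force: [1.3, 1.5, -2.2]
width: 0.0395
```

```bash
python3 -m inch '36 0 0 0 0; 36 0 0 0 -0.1; 36 0 0 0 -0.2; 36 0 0 0 -0.3; 36 0 0 0 -0.4; 36 0 0 0 -0.5; 36 0 0 0 -0.6; 36 0 0 0 -0.7; 36 0 0 0 -0.8; 36 0 0 0 -0.9; 36 0 0 0 -0.98; 36 0 0 0 -1.03; 36 0 0 0 -1.03; 36 0 0 0 -1.03' 20
python3 - <<'E'
from h import *
I=eyes.capture("scene");cv2.imwrite("pics/s3raw.png",I);cv2.imwrite("pics/s3.png",cv2.resize(I[180:330,320:480],None,fx=4.5,fy=4.5,interpolation=cv2.INTER_CUBIC)[:600])
overlay("scene",I,.579,.2208,np.radians(70.3),np.radians(70.3),0,(350,230,430,320),6.5,"pics/o3.png")
s=readout.read_state();print(s['time'],s['qpos'][5],s['wrist_force'])
E
```

```text
time: 4.28
tcp_pos: [0.5784, 0.222, 0.1394]
eef_rot: [[-0.705, -0.709, 0.001], [-0.709, 0.705, 0.001], [-0.001, 0.0, -1.0]]
wrist_force: [1.8, 2.4, -5.1]
width: 0.0394
4.3333 -2.185167382194847 [ 1.90892669  1.80839084 -5.48585306]
```

View pics/s3.png

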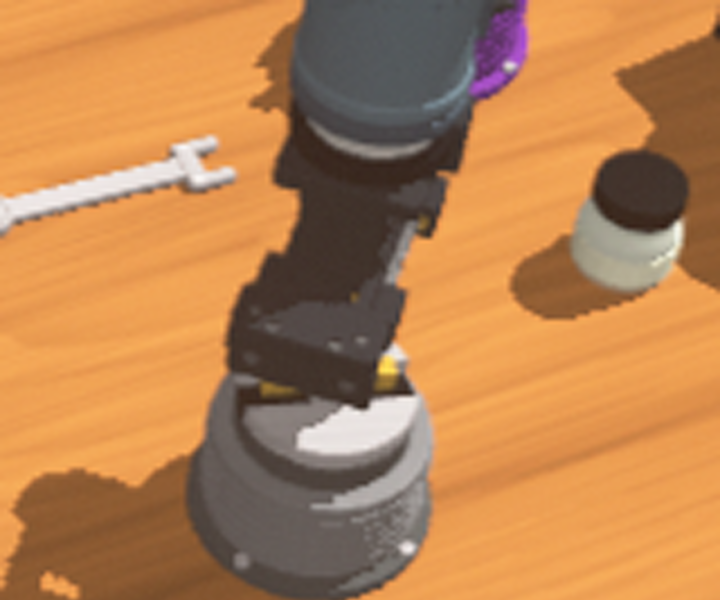

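View pics/o3.png

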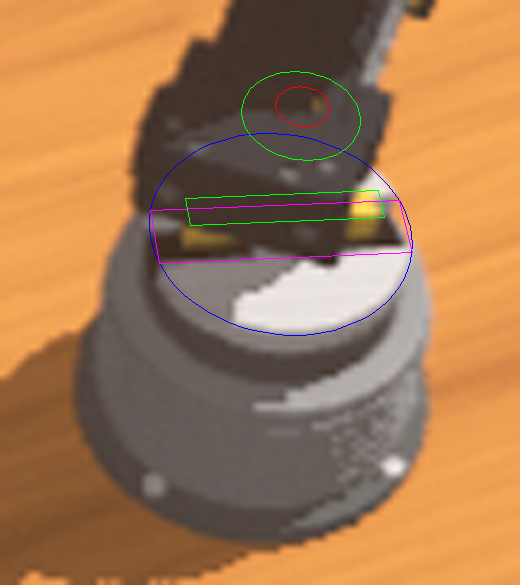

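The tabs now match the model drawn along the slot: the right tab's top is at zoom (365,205), and the left tab's side face is at (205,235). I'll open the fingers in place so the carrier can drop.

```bash
python3 -m inch '60 0 0 0 0; 60 0 0 0 0; 60 0 0 0 0; 60 0 0 0 0; 60 0 0 0 0; 60 0 0 0 0'
python3 - <<'E'
from h import *
I=eyes.capture("scene");cv2.imwrite("pics/s4.png",cv2.resize(I[180:330,320:480],None,fx=4,fy=4,interpolation=cv2.INTER_CUBIC)[:600])
E
```

```text
time: 4.83
tcp_pos: [0.5785, 0.2219, 0.1397]
eef_rot: [[-0.705, -0.709, 0.001], [-0.709, 0.705, 0.001], [-0.002, 0.0, -1.0]]
wrist_force: [-0.2, 0.1, 0.9]
width: 0.06
```

View pics/s4.png

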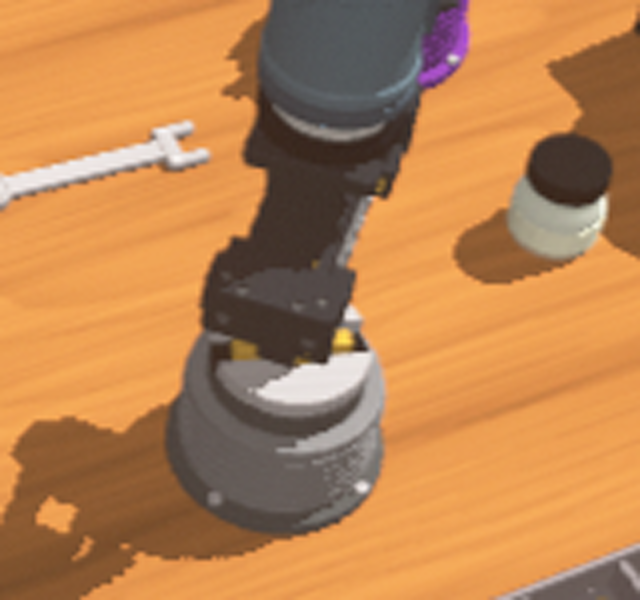

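The tabs look sunk into the slot. I'll open wide, lift straight up, move aside and check with both cameras.

```bash
python3 -m inch '88 0 0 0 0; 88 0 0 0 0; 88 0 0 -15 0; 88 0 0 -40 0; 88 0 0 -75 0; 88 0 0 -110 0; 88 0 0 -115 0; 88 35 0 -120 0; 88 70 0 -120 0; 88 105 0 -120 0; 88 140 0 -120 0; 88 175 0 -120 0; 88 210 0 -120 0; 88 240 0 -120 0; 88 250 0 -120 0; 88 250 0 -120 0'
python3 - <<'E'
from h import *
a=eyes.capture("scene");b=eyes.capture("top");cv2.imwrite("pics/s5.png",a);cv2.imwrite("pics/t5.png",b)
s=np.radians(70.3)
overlay("scene",a,.579,.2208,s,s,-.012,(350,230,430,320),6.5,"pics/o5s.png")
overlay("top",b,.579,.2208,s,s,-.012,(230,140,320,230),6.5,"pics/o5t.png")
st=readout.read_state();print(st['time'],st['wrist_force'],st['qpos'])
E
```

```text
time: 6.22
tcp_pos: [0.4013, 0.0435, 0.2594]
eef_rot: [[-0.707, -0.707, 0.002], [-0.707, 0.707, 0.001], [-0.002, -0.001, -1.0]]
wrist_force: [0.6, -0.5, -0.5]
width: 0.0881
6.3167 [-0.03916179 -0.00394156  0.03976458] [-1.86016746e-01 -2.33800047e-01  1.99740205e+00  1.94719080e-03
  1.37573991e+00 -2.54448850e+00]
```

View pics/s5.png

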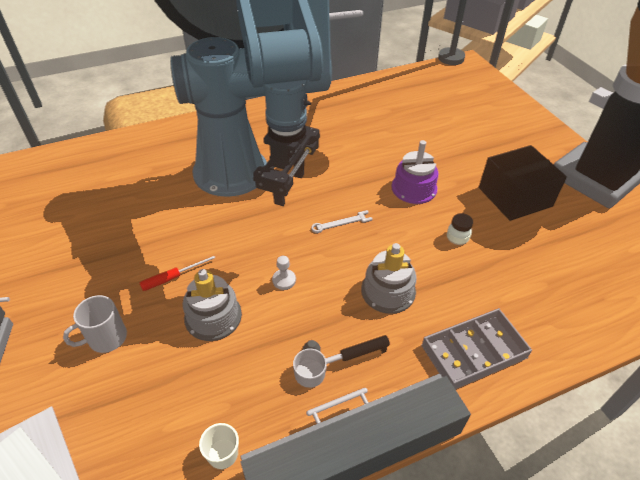

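View pics/o5s.png

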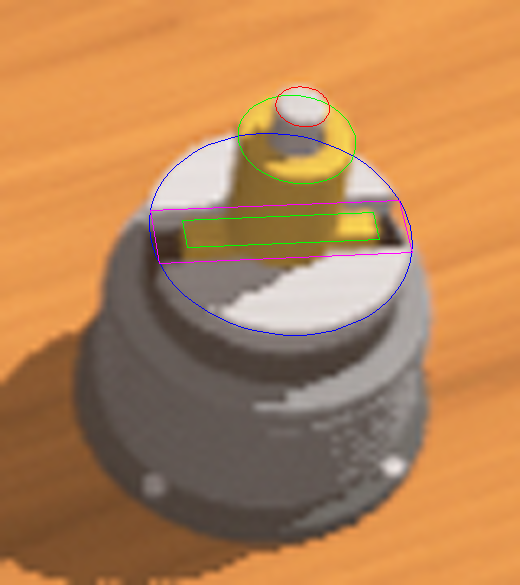

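View pics/o5t.png

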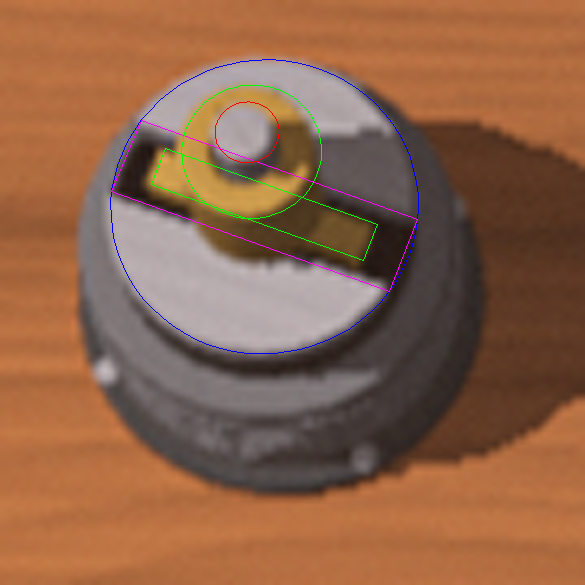

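The carrier is fully home in both views: the tabs lie in the slot and the boss top is at the seated height. The arm is well clear, so I'll hand it in.

```bash
python3 -c "
from cell import robot
print(robot.close_job())"
```

```text
the job is handed in; nothing more can be done
None
```

The unseated carrier is now home. I gripped it from above by its boss, turned it about 59° counter-clockwise on the spindle and let go, and its tabs dropped into the slot.

In the last pictures from both cameras, the tabs lie inside the slot. The boss top matches the model drawn 12 mm lower than at the start, to within about 1 px, or 1–2 mm.

- **Limits:** the end-of-move wrist-force readings stayed below about 6 N, and the job took about 6.3 s of the 32 s allowed. I did not look at the readings within each move.
- **Other items:** the robot never went near the seated carrier or the purple look-alike, and both look unchanged in the last scene picture.
- **Robot at hand-in:** it was clear of everything, with the gripper open.
- **Checks:** none failed or disagreed. While the gripper was over the carrier the arm blocked the top camera, so I judged the turn and the drop from the scene camera. The top view confirmed the result afterwards.

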